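# Verify a plunger gauge on the step block, then hold it square on the sloping coupon

### The arm

A 6-joint arm with a two-finger parallel gripper is mounted at the origin on a cart in front of the work surface, level with it; the furniture and walls round the work are solid. World frame = base frame: x ahead of the robot, y to its left, z up, the work surface at z = 0. Lengths are in m, angles in rad, forces in N, time in s.
With the tool pointing down it reaches from about 0.4 to 0.825 m from the base axis. Payload 7 kg.
Tool frame: the origin (TCP) lies midway between the tips of the shut fingers; the grasp point (between the pads) lies 19 mm behind it; z points along the fingers, y is the line along which they close (so a half turn about z gives the same grasp; the last joint's range is limited). The gripper opens to 88 mm and grips with 3 to 60 N. Pads are 19 mm wide; open, the fingers measure 130 mm over their backs; the gripper's body (78 mm by 193 mm) begins 47 mm behind the grasp point.
Start: joints at [-1.04, 0.359, 0.012, 0, -1.224, -0.288], TCP at [0.162, -0.655, 0.227] pointing down, gripper open.
Joint ranges: [-3.07, 3.07], [-1.43, 2.12], [-1.02, 1.25], [-3.03, 1.67], [-3.05, -0], [-3.03, 3.03]. Speed limits (rad/s): [2.39, 2.39, 3.01, 3.14, 3.14, 3.14].

### API

Orientations are given as [roll, pitch, yaw] about the fixed x, y, z axes, in that order (R = Rz(yaw) Ry(pitch) Rx(roll)).
In Python, from station import telemetry, eyes, ticket, recognise, trace gives the robot as it stands. The module is installed in compiled form; this text tells all that it offers.
- The arm moves only by the tool servo_tool, never from a script. Its argument "series" is a list that holds one entry, the list of rows, each a list of 4 numbers: the shift along the tool's x, y, z in mm, then the turn about the tool's z in rad. In form: [[[x, y, z, roll], ...]]. A call has exactly 10 rows; each row shifts and turns the commanded pose from where the row before left it, along the tool's axes as they then stand; what a row does not reach is not made up. A row lasts 1/12 s, in which the tool goes at most 41.7 mm and 7.16 degrees, less where a joint would pass 70% of its speed; a pose out of reach is approached as far as the arm can. A call is refused whole if a number of a shift passes 41.7 or a number of a turn 0.125, either way. A call with a gripper value outside its range is refused whole. "claw" is the gripper's target within -1 to 1 (shut at 1, half-way at 0, fully open at -1), set as the call begins (left out, the last holds). The fingers move at their own pace and stop on an object; "grip_force" is the grip in N (left out, the last holds). Time passes only in rows, so rows that do not move let the fingers close, or fill a call up. It gives the time, the measured TCP pose, the force, the opening and the grip force at its end, in the units of the state.
- telemetry.get_state(): the state, without advancing time (a new reading comes with each control period).
- eyes.grab_frame(name): name is "scene" or "top" or "wrist"; returns the picture (420x560x3 uint8, red, green, blue); there is no depth.
- eyes.calibration(name): a dict with "mtx" (3x3 intrinsics, pixels), "rvec" (rotation vector, rad) and "tvec" (3), from world to camera coordinates, as OpenCV has them. Camera axes: x right, y down, z forward; pixel columns grow to the right and rows downward; lengths in m; the calibration is good to about 2 mm. A picture is of the moment at which its call begins: read the wrist's pose just before it. calibration takes no time and is no camera call; for the wrist camera it gives the pose at the moment of the call.
- ticket.job_done(): hands the job in; it is judged then, once.
Trained networks look in the newest picture that a camera, given by its name, has taken for a name from the list of things; names that differ only in an ending like _2 or _b are one class to them, and where a whole thing is asked for, a point or a joint stands for the part that bears it (a point fixed in the world has none). Each returns a list of dicts, best first, with "conf" (0 to 1); they miss things now and then, are a little off and sometimes report something else, mostly with a low value. They report only what shows in the picture. A call takes as long as a camera call. They do not tell look-alikes from the thing itself.
- recognise(camera, name): "position" ([x, y, z] in m, in world coordinates, good to about 4 mm: the middle of the surface that is visible of it).
- trace(camera, name): "mask" (420x560 bool, what is visible of it).
The state is a dict: "t": time; "q": joint angles; "qd": joint speeds; "joint_efforts": joint torques, N m; "eef_pos": TCP position; "ee_rot": TCP orientation; "force": force on the tool from outside, world axes, zero at the start; "moment": the same for the moment, N m; "width": finger opening in m; "gripper_force": force on a finger pad.
Only numpy, scipy, OpenCV 4.12 (cv2) and the standard library are available. Lean on these libraries where they do the work, as an engineer would, in place of code of your own. Each camera call takes 0.05 s, during which the arm holds its last target. There are 200 camera calls.

### The job

Take the hand-held plunger gauge out of its stand and check it first: hold it upright with its tip on the raised step of the reference block and press gently, for about a second, until the plunger is about half in. Then carry it to the sloping coupon and hold its tip inside the ring that has four tick marks round it, with the gauge square to the sloping face and the plunger again pressed about half in. Never run the plunger to its end stop, do not shove the reference block about or knock over the small things around, and finish while still holding the gauge there.

Things in the scene. Friction and masses are not known exactly. Their poses are not given: they have to be found in the camera images.
- gauge: plunger gauge, 98 mm long, 0.16 kg, standing upright in the stand. Origin: on its axis, underside of the 32 mm wide, 5 mm thick metal collar resting on the stand; z up the axis, away from the tip. Grip, z=5 to 51 mm: black 22 x 22 mm square bar, flats across x and y; 18 mm round cap to z=56. Below the collar an 18 mm barrel to z=-20; plunger tip at z=-42 when fully out
- plunger (a joint): how far the plunger is pressed into the gauge, m: 0 fully out, 0.012 at the end stop; an engraved ring on the plunger meets the barrel's mouth at 0.006 (half in). Sprung: 1.4 N preload plus 0.7 N per mm, so half in is 5.6 N and the end stop 9.8 N
- tip (a point): end of the gauge's plunger, a steel ball end of 3.5 mm radius; it lies on the gauge's axis, 42 mm below the gauge's origin less the plunger's value
- stand: fixed upright black sleeve, 40 mm wide and 54 mm high, 22 mm bore, on a 68 mm wide, 8 mm thick round metal foot. Origin: centre of the foot's underside. The gauge is drawn out straight upward, by at least 42 mm
- reference: loose steel step reference block, 36 x 60 x 20 mm, 0.21 kg. Origin: centre of its underside; long side along y. The raised step, 20 mm (x) by 44 mm (y), is centred on it, its flat top at z=19 mm; the base round it is 12 mm high
- angle_block: fixed dark steel angle block 90 x 70 mm carrying the coupon. Origin: centre of its underside; its face slopes at 15 degrees, rising toward its +x, from about 18 mm to 42 mm high
- coupon: bare metal plate 78 x 58 x 6 mm fixed on the slope. Origin: centre of its underside, 30 mm above the worktop; x up the slope, y across it, z square out of the face (outer face z=6 mm). Two engraved 14 mm rings lie side by side across the slope: plain at y=+16 mm, with four tick marks round it at y=-16 mm (the one to use; on the right when looking up the slope)
- spot (a point): centre of the ticked ring, on the coupon's outer face, about 36 mm above the worktop
- holder_a: bystander: small dark turned specimen holder, 24 mm wide, 34 mm high, origin under its centre
- holder_b: bystander: small light metal specimen holder, 24 mm wide, 40 mm high, origin under its centre
- vial_a: bystander: small vial with a white cap, 27 mm wide, 54 mm high, origin under its centre; stands near the front edge
- vial_b: bystander: small vial with an orange cap, 27 mm wide, 54 mm high, origin under its centre
- assembly_stand: obstacle, never moved: dark laboratory stand to the right of the work, on a base plate about 150 mm square. Origin: near the middle of its base. Its main post, 43 mm farther from the robot and 44 mm to the left of the origin, is 275 mm high, its other parts about 200 mm: pass above it or in front of it
Things that resemble listed ones, but are neither listed nor needed, are in the scene too. Leave any purple look-alike of the gauge alone.

How it is judged:
By the outcome, as a careful person would: the job done as asked, in the order asked, and still so for the second after the job is handed in, while the arm keeps its last pose, push and grip.
It also fails if it takes over 48 s, if anything falls off the work surface, if the arm or the gripper's body presses on something with over 40 N, if the wrist force passes 120 N, or if a joint passes its speed limit or range.

## Working session

There is one attempt and no reset: what is moved stays moved. The work goes in short steps, Python scripts to look and compute and a tool call to move; the robot and the scene stay as the last step left them, time stands still between calls to the robot, and variables do not carry over. Pictures are saved under pics/ and viewed, at most 10 in all, crops included, and the job is handed in when it is done.

Besides the shell and the picture viewer there is one more tool, called after "Emit:" as name(argument=value, ...) on one line, values as JSON. servo_tool: Moves the arm, as the interface text tells. Its arguments: {"type":"object","properties":{"series":{"type":"array"},"claw":{"type":"number"},"grip_force":{"type":"number"}},"required":["series"]}

```bash
mkdir -p pics
python3 - <<'E'
from station import telemetry, eyes, recognise
import cv2,numpy as np
s=telemetry.get_state();print(s['t'],s['eef_pos'],s['ee_rot'],s['width'],s['force'])
for c in ['scene','top']:
    im=eyes.grab_frame(c);cv2.imwrite(f'pics/{c}0.png',im[:,:,::-1])
    for n in ['gauge','stand','reference','angle_block','coupon','holder_a','vial_a','assembly_stand']:
        print(c,n,[(np.round(d['position'],3).tolist(),round(d['conf'],2)) for d in recognise(c,n)])
    k=eyes.calibration(c);R=cv2.Rodrigues(k['rvec'])[0];print((-R.T@k['tvec'].ravel()).round(3),k['mtx'][0,0])
print(telemetry.get_state()['t'])
E
```

```text
0.0 [ 0.16216385 -0.65471424  0.22559606] [ 3.13989086e+00 -1.34164387e-04 -2.89888305e+00] 0.08775751521490213 [ 0.59747885 -0.15653715  0.22269122]
scene gauge [([0.517, -0.061, 0.066], 0.95), ([0.458, 0.075, 0.086], 0.92), ([0.581, -0.344, 0.056], 0.75)]
scene stand []
scene reference [([0.431, -0.064, 0.009], 0.85)]
scene angle_block [([0.427, 0.196, 0.032], 0.7)]
scene coupon []
scene holder_a [([0.546, 0.128, 0.018], 0.74), ([0.601, -0.051, 0.02], 0.46)]
scene vial_a [([0.364, -0.168, 0.041], 0.82), ([0.594, 0.028, 0.046], 0.77)]
scene assembly_stand [([0.456, 0.074, 0.084], 0.35)]
[-0.044  0.536  0.755] 531.5946515698508
top gauge [([0.462, 0.073, 0.104], 0.78), ([0.585, -0.346, 0.083], 0.57)]
top stand [([0.456, 0.061, 0.008], 0.79)]
top reference [([0.434, -0.072, 0.009], 0.63)]
top angle_block [([0.593, 0.022, 0.056], 0.52)]
top coupon []
top holder_a [([0.44, 0.191, 0.036], 0.71), ([0.604, -0.056, 0.038], 0.52), ([0.55, 0.121, 0.03], 0.43)]
top vial_a [([0.594, 0.023, 0.055], 0.62), ([0.366, -0.17, 0.056], 0.43)]
top assembly_stand [([0.439, 0.192, 0.036], 0.62)]
[ 0.302 -0.056  0.972] 455.18549850927303
0.9
```

View pics/scene0.png

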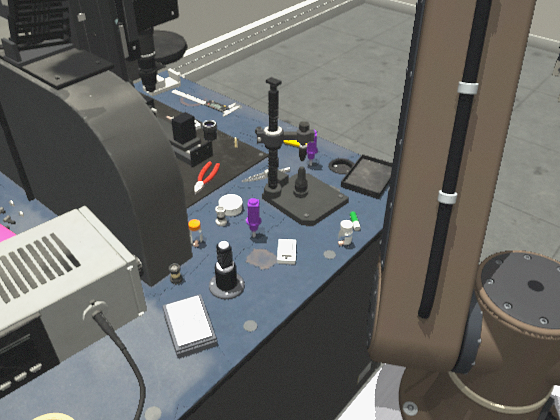

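View pics/top0.png

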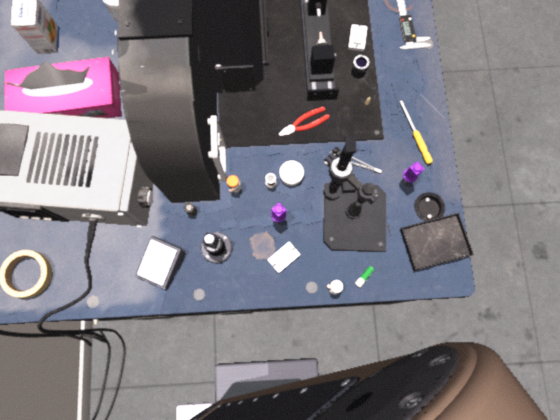

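The candidates for the gauge are black at scene (224,265) / top (213,243), purple at scene (253,215) / top (279,212), and purple at scene (312,147) / top (413,172). The black one in the round-footed stand fits the description. The coupon is at top (159,263) and the reference at top (284,257). I'll confirm with one enlarged crop.

Run:
```python
import cv2,numpy as np
t=cv2.imread('pics/top0.png');s=cv2.imread('pics/scene0.png')
a=cv2.resize(t[215:300,120:310],(800,358),interpolation=3)
b=cv2.resize(s[232:357,155:245],(288,240+0),interpolation=3)
b=cv2.resize(s[235:355,150:310],(400,300)[:2],interpolation=3)
b=cv2.resize(s[290:356,155:225],(255,240),interpolation=3)
c=cv2.resize(s[235:300,200:245],(166,240),interpolation=3)
d=cv2.resize(s[230:270,265:305],(240,240),interpolation=3)
row=np.zeros((240,800,3),np.uint8);row[:,:255]=b;row[:,260:426]=c;row[:,430:670]=d
cv2.imwrite('pics/crop1.png',np.vstack([a,row]))
```

```text
(no output)
```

View pics/crop1.png

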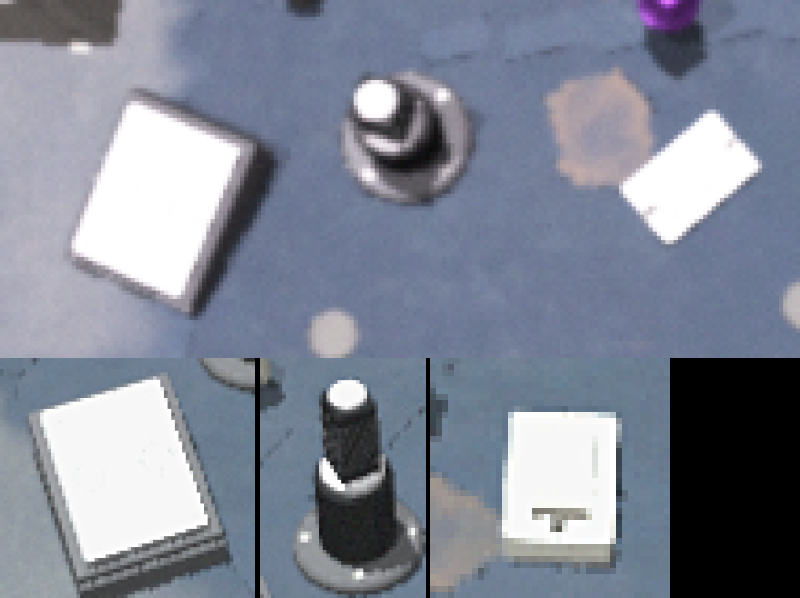

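```bash
cat > h.py <<'E'
import cv2,numpy as np
from station import eyes
def quad(im,x0,y0,x1,y1,th=235):
    g=im[y0:y1,x0:x1].min(2)
    big=cv2.resize(g,None,fx=8,fy=8,interpolation=cv2.INTER_LINEAR)
    cs,_=cv2.findContours((big>th).astype(np.uint8),0,2)
    c=cv2.convexHull(max(cs,key=cv2.contourArea))
    q=cv2.approxPolyN(c,4)[0].astype(float) if hasattr(cv2,'approxPolyN') else cv2.boxPoints(cv2.minAreaRect(c))
    return (q+.5)/8-.5+[x0,y0]
def P(k): return np.c_[cv2.Rodrigues(k['rvec'])[0],np.ravel(k['tvec'])]
def norm(k,p): return cv2.undistortPoints(np.asarray(p,float).reshape(-1,1,2),np.asarray(k['mtx'],float),None).reshape(-1,2)
def tri(k1,p1,k2,p2):
    X=cv2.triangulatePoints(P(k1),P(k2),norm(k1,p1).T,norm(k2,p2).T);return (X[:3]/X[3]).T
def atz(k,p,z):
    A=P(k);C=-A[:,:3].T@A[:,3];d=np.c_[norm(k,p),np.ones(len(norm(k,p)))]@A[:,:3]
    return C+d*((z-C[2])/d[:,2])[:,None]
def proj(k,X): return cv2.projectPoints(np.asarray(X,float).reshape(-1,3),np.asarray(k['rvec'],float),np.asarray(k['tvec'],float),np.asarray(k['mtx'],float),None)[0].reshape(-1,2)
E
python3 - <<'E'
from h import *
t=cv2.imread('pics/top0.png');s=cv2.imread('pics/scene0.png')
kt=eyes.calibration('top');ks=eyes.calibration('scene')
for nm,rt,rs in [('coupon',(132,232,185,292),(160,292,222,356)),('ref',(264,238,305,275),(270,232,305,270))]:
    qt=quad(t,*rt);qs=quad(s,*rs)
    print(nm,qt.round(1).tolist(),qs.round(1).tolist())
    for r in range(4):
        for o in (1,-1):
            q=np.roll(qs[::o],r,0);X=tri(kt,qt,ks,q)
            e=np.abs(proj(kt,X)-qt).max()
            if e<3: print(r,o,e.round(2),X.round(4).tolist(),np.linalg.norm(X-np.roll(X,-1,0),axis=1).round(4))
# contrast-stretched coupon for rings
z=cv2.resize(s[292:356,160:222],None,fx=6,fy=6,interpolation=2)
y=cv2.resize(t[232:292,132:185],None,fx=6,fy=6,interpolation=2)
f=lambda i:(np.clip((i.astype(float)-215)*6.3,0,255)).astype(np.uint8)
o=np.zeros((384,372+318,3),np.uint8);o[:,:372]=f(z);o[:360,372:]=f(y);cv2.imwrite('pics/crop2.png',o)
E
```

```text
coupon [[176.4, 249.9], [161.9, 285.3], [136.6, 273.7], [150.3, 238.4]] [[211.8, 334.8], [178.1, 345.7], [165.6, 304.4], [197.9, 294.9]]
1 1 0.5 [[0.4568, 0.1467, 0.0459], [0.3883, 0.1814, 0.0265], [0.415, 0.2336, 0.0263], [0.483, 0.1995, 0.0471]] [0.0792 0.0586 0.0789 0.0589]
2 -1 2.22 [[0.485, 0.1809, -0.0944], [0.3883, 0.1814, 0.0265], [0.3983, 0.1976, 0.1353], [0.483, 0.1995, 0.0471]] [0.1549 0.1104 0.1223 0.1428]
ref [[300.1, 254.1], [278.1, 272.6], [266.8, 259.1], [288.6, 240.8]] [[295.2, 238.9], [295.1, 260.2], [276.7, 259.9], [278.6, 238.9]]
0 1 0.45 [[0.4388, -0.107, 0.0141], [0.4016, -0.0587, 0.0137], [0.4313, -0.0369, 0.0114], [0.4675, -0.0854, 0.012]] [0.0609 0.0368 0.0606 0.0359]
2 -1 1.29 [[0.4454, -0.1127, -0.0551], [0.3983, -0.0568, 0.0732], [0.425, -0.037, 0.071], [0.4774, -0.0888, -0.0573]] [0.1476 0.0333 0.148  0.04  ]
```

View pics/crop2.png

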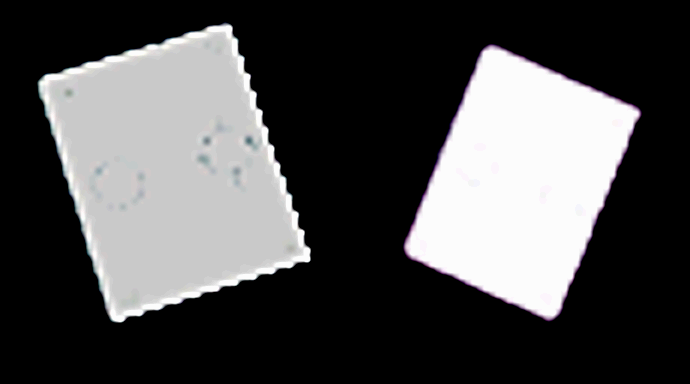

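The stretched crop shows the ticked ring at scene (198,317), on the right looking up the slope, with the coupon rising away from the robot. The triangulated sizes match (79x59 mm, z 26 to 47 mm, reference 61x36 mm). Next I move above the gauge.

Emit:
servo_tool(series=[[[-22,29,-13,0],[-22,29,-13,0],[-22,29,-13,0],[-22,29,-13,0],[-22,29,-13,0],[-22,29,-13,0],[-22,29,-13,0],[-22,29,-13,0],[-22,29,-13,0],[-22,29,-13,0]]], claw=-1)

```text
t: 1.73
eef_pos: [0.3061, -0.3192, 0.3575]
ee_rot: [-3.141, 0.001, -2.899]
force: [1.2, 0.5, 0.1]
width: 0.0879
gripper_force: 0.0
```

Emit:
servo_tool(series=[[[-23.5,33.5,0,0],[-23.5,33.5,0,0],[-23.5,33.5,0,0],[-23.5,33.5,0,0],[-23.5,33.5,0,0],[-23.5,33.5,0,0],[-23.5,33.5,0,0],[-23.5,33.5,0,0],[-23.5,33.5,0,0],[-23.5,33.5,0,0]]])

```text
t: 2.57
eef_pos: [0.4537, 0.0631, 0.3572]
ee_rot: [3.141, 0.001, -2.898]
force: [1.3, -0.9, 0.0]
width: 0.0875
gripper_force: 0.0
```

Run:
```python
from h import *
from station import telemetry,recognise
s=telemetry.get_state();print(s['t'],s['eef_pos'],s['ee_rot'],s['q'],s['force'])
k=eyes.calibration('wrist');im=eyes.grab_frame('wrist')[:,:,::-1]
cv2.imwrite('pics/w1.png',im)
A=P(k);print(-A[:,:3].T@A[:,3],A[2,:3])
print([(d['position'],d['conf']) for d in recognise('wrist','gauge')])
print(proj(k,[[.4286,.176,.0365],[.46,.074,.11],[.4348,-.072,.019]]))
```

```text
2.5667 [0.45372982 0.06305308 0.3571582 ] [ 3.14116910e+00  1.48265684e-03 -2.89807338e+00] [ 5.70157408e-01 -7.28829001e-02 -2.10544285e-01  7.52969481e-05
 -1.43159478e+00 -1.89744454e+00] [ 1.26512607 -0.89344933  0.03068034]
[0.37548272 0.04426398 0.51641843] [ 0.28888921  0.07177185 -0.95466844]
[([0.4609, 0.0707, 0.1086], 0.89), ([0.5193, -0.0608, 0.0808], 0.7)]
[[361.18148925 160.93831149]
 [287.01889023 176.18702795]
 [190.49180336 121.24433366]]
```

View pics/w1.png

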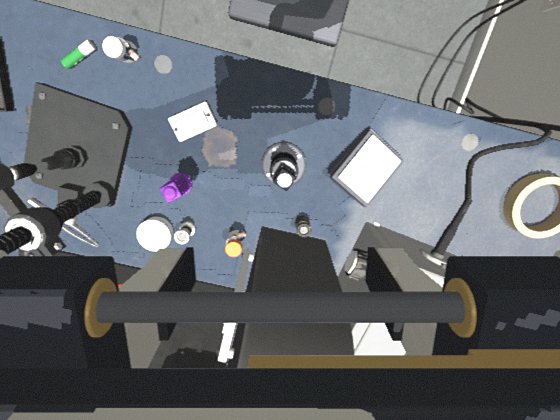

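The wrist view shows the gauge at (285,175), the coupon at (367,166), the black arch front at (262-328,228-238) and the instrument box corner near (372,222). I'll check the heights of those two obstacles and the gauge's flats.

Run:
```python
from h import *
kt=eyes.calibration('top');kw=eyes.calibration('wrist')
print(tri(kw,[[262,228],[328,238],[372,222]],kt,[[217,198],[168,200],[130,209]]).round(3))
t=cv2.imread('pics/top0.png');w=cv2.imread('pics/w1.png');s=cv2.imread('pics/scene0.png')
o=np.zeros((600,800,3),np.uint8)
o[:300,:400]=cv2.resize(w[200:275,250:350],(400,300));o[:300,400:]=cv2.resize(w[205:280,340:440],(400,300))
o[300:,:400]=cv2.resize(t[130:220,110:230],(400,300));
g=cv2.resize(w[135:195,255:315],(300,300),interpolation=3);o[300:,400:700]=np.clip(g.astype(int)*2,0,255)
cv2.imwrite('pics/c3.png',o)
```

```text
[[ 0.575  0.066  0.003]
 [ 0.615  0.207 -0.134]
 [ 0.802  0.573 -0.948]]
```

View pics/c3.png

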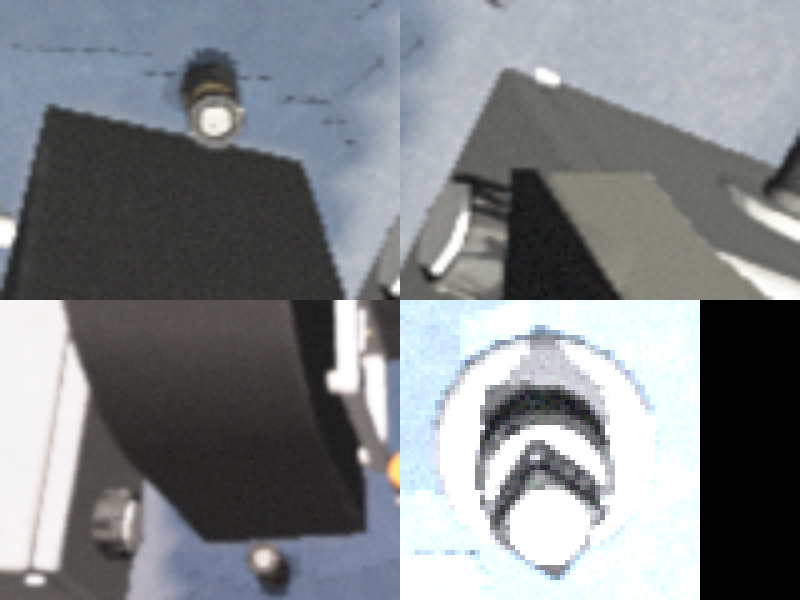

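Arch front foot is at x≈0.575, so it's clear. The bar's flats are diagonal in the view, with a normal at about 63° in world, which matches the coupon's y. So one yaw (tool turn +0.71) serves both.

Run:
```python
from h import *
kt=eyes.calibration('top');kw=eyes.calibration('wrist')
print(atz(kw,[[284.6,180]],.110), tri(kw,[[284.6,180]],kt,[[120+377/4.21,215+100/4.21]]))
print('foot top',atz(kt,[[120+407/4.21,215+137/4.21]],.008),'foot wrist',atz(kw,[[255+145/5,135+136/5]],.008))
print('box foot',tri(kw,[[376,224]],kt,[[120.5,214]]))
```

```text
[[0.46563055 0.07412857 0.11      ]] [[0.47491029 0.076953   0.06141386]]
foot top [[0.46366774 0.06943448 0.008     ]] foot wrist [[0.46167401 0.07350867 0.008     ]]
box foot [[ 0.80759415  0.62146141 -0.99589115]]
```

Emit:
servo_tool(series=[[[0,0,-1,0.0713],[0,0,20,0.0713],[0,0,20,0.0713],[0,0,20,0.0713],[0,0,20,0.0713],[0,0,20,0.0713],[0,0,20,0.0713],[0,0,20,0.0713],[-2,6,20,0.0713],[-2.5,6.5,20,0.0713]]])

```text
t: 3.5
eef_pos: [0.4622, 0.0707, 0.1771]
ee_rot: [3.141, 0.001, 2.667]
force: [-0.0, 0.2, 1.2]
width: 0.0875
gripper_force: 0.0
```

Run:
```python
from h import *
from station import telemetry,recognise
s=telemetry.get_state();print(s['t'],s['eef_pos'],s['ee_rot'],s['q'][5],s['force'])
kt=eyes.calibration('top')
print('boxfoot', atz(kt,[[120.5,214]],0))
k=eyes.calibration('wrist');im=eyes.grab_frame('wrist')[:,:,::-1]
cv2.imwrite('pics/w2.png',im)
print([(d['position'],d['conf']) for d in recognise('wrist','gauge')])
print(proj(k,[[.4286,.176,.0365],[.4635,.072,.11],[.4635,.072,.054]]))
```

```text
3.5 [0.46218398 0.07066558 0.17706979] [3.14070870e+00 5.01630459e-04 2.66749043e+00] -2.6193032451286338 [-0.0346079   0.19138653  1.23149086]
boxfoot [[0.55167179 0.27870754 0.        ]]
[([0.5216, -0.056, 0.09], 0.64), ([0.4581, 0.0726, 0.1037], 0.62)]
[[372.15035566 103.21433035]
 [281.69234137 220.48160998]
 [281.35240464 198.50456515]]
```

View pics/w2.png

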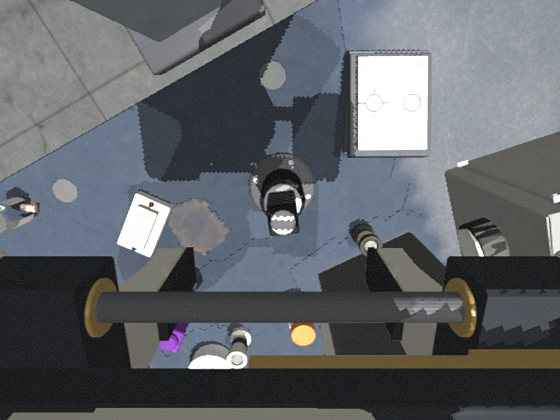

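The view is square on. The gauge is at (282,215), the reference at (145,225), and the ticked ring at (374,102), which agrees with my projection (372,103). Next: descend and grip.

Emit:
servo_tool(series=[[[0,1,10,0],[0,1,15,0],[0,0,15,0],[0,0,15,0],[0,0,15,0],[0,0,15,0],[0,0,12,0],[0,0,8,0],[0,0,5,0],[0,0,0,0]]])

```text
t: 4.43
eef_pos: [0.4631, 0.0726, 0.0673]
ee_rot: [-3.141, -0.0, 2.672]
force: [-0.6, 0.4, -0.7]
width: 0.0875
gripper_force: 0.0
```

Emit:
servo_tool(series=[[[0,0,0,0],[0,0,0,0],[0,0,0,0],[0,0,0,0],[0,0,0,0],[0,0,0,0],[0,0,0,0],[0,0,0,0],[0,0,0,0],[0,0,0,0]]], claw=1, grip_force=30)

```text
t: 5.27
eef_pos: [0.4632, 0.0727, 0.0676]
ee_rot: [-3.142, -0.0, 2.671]
force: [1.0, 0.5, -0.2]
width: 0.0266
gripper_force: 0.0
```

Emit:
servo_tool(series=[[[0,0,0,0],[0,0,0,0],[0,0,0,0],[0,0,0,0],[0,0,-5,0],[0,0,-10,0],[0,0,-10,0],[0,0,-10,0],[0,0,-15,0],[0,0,-15,0]]])

```text
t: 6.1
eef_pos: [0.4627, 0.0725, 0.1331]
ee_rot: [-3.141, -0.001, 2.671]
force: [-0.1, 0.2, -2.7]
width: 0.0228
gripper_force: 29.1
```

Run:
```python
from h import *
from station import telemetry
s=telemetry.get_state();print(s['t'],s['eef_pos'],s['ee_rot'],s['width'],s['force'],s['gripper_force'])
ks=eyes.calibration('scene');S=eyes.grab_frame('scene')[:,:,::-1]
k=eyes.calibration('wrist');W=eyes.grab_frame('wrist')[:,:,::-1]
cv2.imwrite('pics/s3.png',S);cv2.imwrite('pics/w3.png',W)
```

```text
6.1 [0.46273664 0.07248987 0.13306149] [-3.14078225e+00 -6.95320672e-04  2.67121499e+00] 0.022841518111626085 [-0.12113075  0.20825703 -2.67745511] 29.116258069407195
```

Emit:
servo_tool(series=[[[-4,-14,0,0],[-4,-14,0,0],[-4,-14,0,0],[-4,-14,0,0],[-4,-14,0,0],[-4,-14,9,0],[-4,-14,10,0],[-4,-14,10,0],[-4,-14,10,0],[-5,-15,9,0]]])

```text
t: 7.03
eef_pos: [0.4345, -0.0727, 0.0832]
ee_rot: [-3.141, -0.001, 2.671]
force: [0.1, 0.2, -1.7]
width: 0.0226
gripper_force: 29.1
```

Run:
```python
from h import *
from station import telemetry
s=telemetry.get_state();p=s['eef_pos'];print(s['t'],p,s['ee_rot'],s['force'])
ks=eyes.calibration('scene');S=eyes.grab_frame('scene')[:,:,::-1]
k=eyes.calibration('wrist');W=eyes.grab_frame('wrist')[:,:,::-1]
cv2.imwrite('pics/s4.png',S);cv2.imwrite('pics/w4.png',W)
for kk in (ks,k): print(proj(kk,[[p[0],p[1],p[2]-.0555],[p[0],p[1],p[2]-.0135],[.4348,-.072,.019]]).round(0).tolist())
o=np.zeros((600,800,3),np.uint8)
u,v=proj(ks,[[p[0],p[1],p[2]-.04]])[0].astype(int);u2,v2=proj(k,[[p[0],p[1],p[2]-.04]])[0].astype(int)
a=cv2.resize(S[v-40:v+40,u-27:u+27],(400,600),interpolation=3)
b=cv2.resize(W[v2-60:v2+60,u2-40:u2+40],(400,600),interpolation=3)
cv2.imwrite('pics/c4.png',np.hstack([a,b]));print(u,v,u2,v2)
```

```text
7.0333 [ 0.43445612 -0.07271017  0.08321244] [-3.14075701e+00 -1.41674422e-03  2.67112802e+00] [ 0.08435426  0.18455825 -1.70592722]
[[287.0, 244.0], [287.0, 228.0], [286.0, 247.0]]
[[283.0, 228.0], [283.0, 255.0], [284.0, 224.0]]
286 237 283 236
```

View pics/c4.png

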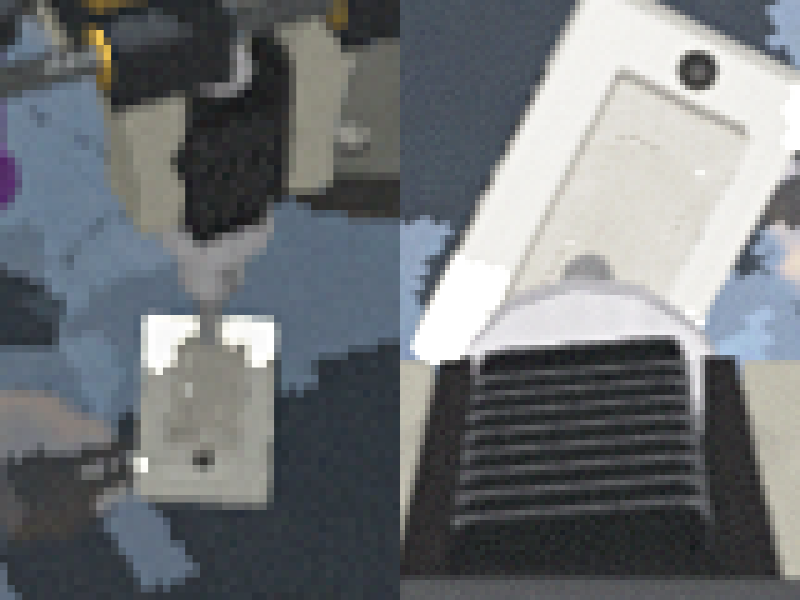

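The gauge hangs upright in the grip. The wrist view puts the tip within the step, whose visible edges are at crop x 530-700 with the tip near 600. Now I press gently.

Emit:
servo_tool(series=[[[0,0,3,0],[0,0,3,0],[0,0,2,0],[0,0,1,0],[0,0,1,0],[0,0,1,0],[0,0,1,0],[0,0,1,0],[0,0,0,0],[0,0,0,0]]])

```text
t: 7.97
eef_pos: [0.4361, -0.0714, 0.0717]
ee_rot: [3.141, 0.0, 2.672]
force: [-0.7, 1.8, 1.8]
width: 0.023
gripper_force: 29.1
```

Run:
```python
from station import telemetry
import numpy as np
s=telemetry.get_state();print(s['t'],s['eef_pos'],s['force'],s['gripper_force'])
```

```text
7.9667 [ 0.43614259 -0.07142548  0.07173452] [-0.72467882  1.83353942  1.84717642] 29.139581993222237
```

Emit:
servo_tool(series=[[[0,0,1,0],[0,0,1,0],[0,0,1,0],[0,0,0.5,0],[0,0,0,0],[0,0,0,0],[0,0,0,0],[0,0,0,0],[0,0,0,0],[0,0,0,0]]])

```text
t: 8.8
eef_pos: [0.4361, -0.0715, 0.0681]
ee_rot: [3.141, 0.0, 2.671]
force: [0.5, 0.1, 3.4]
width: 0.023
gripper_force: 29.1
```

Run:
```python
from h import *
from station import telemetry
s=telemetry.get_state();print(s['t'],s['eef_pos'],s['force'],s['gripper_force'])
S=eyes.grab_frame('scene')[:,:,::-1];cv2.imwrite('pics/s5.png',S)
cv2.imwrite('pics/w5.png',eyes.grab_frame('wrist')[:,:,::-1])
s=telemetry.get_state();print(s['t'],s['eef_pos'],s['force'])
```

```text
8.8 [ 0.43607563 -0.071507    0.06814247] [0.51651707 0.13439928 3.36463798] 29.140799269080162
8.9 [ 0.4360829  -0.07151333  0.06813644] [-0.25084762  1.94632844  3.70001332]
```

Emit:
servo_tool(series=[[[0,0,0,0],[0,0,0,0],[0,0,0,0],[0,0,0,0],[0,0,0,0],[0,0,0,0],[0,0,0,0],[0,0,0,0],[0,0,0,0],[0,0,-1,0]]])

```text
t: 9.73
eef_pos: [0.4359, -0.0715, 0.069]
ee_rot: [3.142, 0.0, 2.671]
force: [0.6, 1.8, 2.8]
width: 0.0226
gripper_force: 29.1
```

The check is done. Now I lift and go to the far side of the fixed stand, where I'll tilt the gauge in the grip by drawing its barrel against the sleeve rim.

Emit:
servo_tool(series=[[[0,0,-6,0],[0,0,-12,0],[0,0,-12,0],[0.5,20,0,0],[0.5,20,0,0],[0.5,20,0,0],[0.5,20,0,0],[0.5,20,0,0],[0.5,20,8,0],[1,20,12,0]]])

```text
t: 10.57
eef_pos: [0.4937, 0.0547, 0.0789]
ee_rot: [-3.138, -0.003, 2.671]
force: [-37.5, -9.6, 12.2]
width: 0.0226
gripper_force: 29.1
```

Run:
```python
from h import *
from station import telemetry,recognise
s=telemetry.get_state();p=s['eef_pos'];print(s['t'],p,s['ee_rot'],s['force'])
C=np.array([.463,.0725]);d=p[:2]-C;print('tool x,y from stand (mm)',1e3*(d@[-.891,.454]),1e3*(d@[.454,.891]))
k=eyes.calibration('wrist');W=eyes.grab_frame('wrist')[:,:,::-1];cv2.imwrite('pics/w6.png',W)
ks=eyes.calibration('scene');S=eyes.grab_frame('scene')[:,:,::-1];cv2.imwrite('pics/s6.png',S)
u,v=proj(ks,[[p[0],p[1],p[2]-.02]])[0].astype(int)
a=cv2.resize(S[v-50:v+50,u-67:u+66],(400,300),interpolation=3)
b=cv2.resize(W[110:290,160:400],(400,300),interpolation=3)
cv2.imwrite('pics/c6.png',np.hstack([a,b]))
print([(d['position'],d['conf']) for d in recognise('scene','stand')])
```

```text
10.5667 [0.49365142 0.05468142 0.07892678] [-3.13821577e+00 -2.83084200e-03  2.67122965e+00] [-37.47394113  -9.55810207  12.16524736]
tool x,y from stand (mm) -35.40004689474771 -1.9606084574655853
[([0.452, 0.0839, 0.0157], 0.68)]
```

View pics/c6.png

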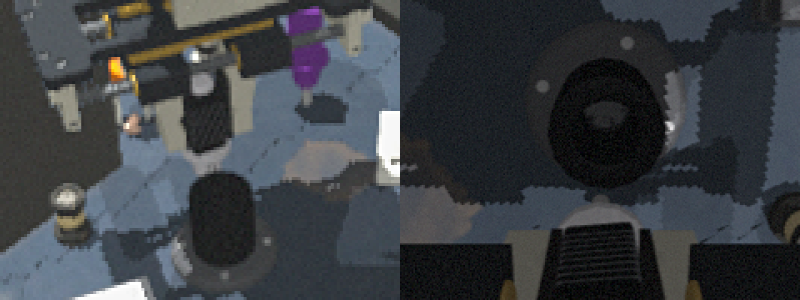

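Force reads -37 N in x, so the gripper is touching something on the far side, probably the arch overhang. I back off along the same path.

Emit:
servo_tool(series=[[[2,-15,-8,0],[3,-20,-8,0],[5,-20,0,0],[0,0,0,0],[0,0,0,0],[0,0,0,0],[0,0,0,0],[0,0,0,0],[0,0,0,0],[0,0,0,0]]])

```text
t: 11.55
eef_pos: [0.462, 0.0107, 0.0949]
ee_rot: [-3.141, -0.0, 2.672]
force: [0.4, 0.3, -2.0]
width: 0.0229
gripper_force: 29.1
```

Run:
```python
from h import *
from station import telemetry
s=telemetry.get_state();print(s['t'],s['eef_pos'],s['ee_rot'],s['force'],s['moment'],s['width'],s['q'])
T=eyes.grab_frame('top')[:,:,::-1];S=eyes.grab_frame('scene')[:,:,::-1]
o=np.hstack([cv2.resize(S[60:360,0:360],(400,333)),cv2.resize(T[60:360,60:420],(400,333))]);cv2.imwrite('pics/c7.png',o)
```

```text
11.55 [0.46198801 0.01074545 0.09486788] [-3.14120134e+00 -2.96924120e-04  2.67172555e+00] [ 0.38031701  0.26166711 -2.04117241] [-0.07853329  0.00727091  0.02558882] 0.022918722694204734 [ 4.51253010e-01  1.44070069e-01 -6.21523328e-01  3.91654372e-07
 -8.05694144e-01 -2.49191666e+00]
```

View pics/c7.png

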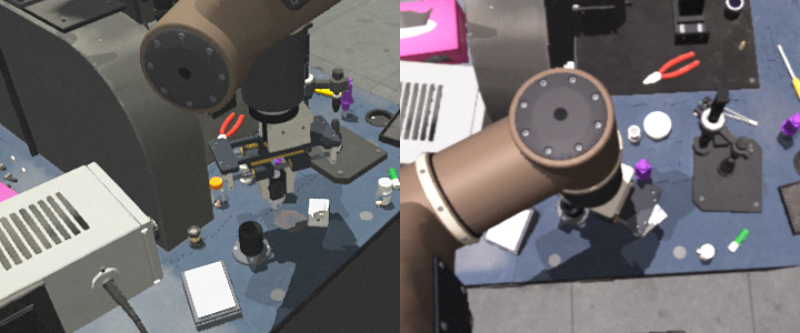

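The wrist is free again: the gripper body's corner had met the arch face at x≈0.57. I'll do the tilt on the robot's side of the stand instead, with the hand half-turned (q6 allows it), then turn back.

Emit:
servo_tool(series=[[[14,-3.7,0,0],[14,-3.7,0,0],[13.5,-3.6,0,0],[0,0,0,-0.122],[0,0,0,-0.122],[0,0,0,-0.122],[0,0,0,-0.122],[0,0,0,-0.122],[0,0,0,-0.122],[0,0,0,-0.122]]])

```text
t: 12.48
eef_pos: [0.42, 0.0197, 0.0951]
ee_rot: [-3.142, 0.0, -2.752]
force: [0.5, -1.0, -1.9]
width: 0.0228
gripper_force: 29.1
```

Emit:
servo_tool(series=[[[0,0,0,-0.122],[0,0,0,-0.122],[0,0,0,-0.122],[0,0,0,-0.122],[0,0,0,-0.122],[0,0,0,-0.122],[0,0,0,-0.122],[0,0,0,-0.122],[0,0,0,-0.122],[0,0,0,-0.122]]])

```text
t: 13.32
eef_pos: [0.42, 0.0196, 0.0951]
ee_rot: [3.142, -0.0, -1.532]
force: [0.5, 0.6, -1.8]
width: 0.0225
gripper_force: 29.1
```

Emit:
servo_tool(series=[[[0,0,0,-0.122],[0,0,0,-0.122],[0,0,0,-0.122],[0,0,0,-0.122],[0,0,0,-0.122],[0,0,0,-0.122],[0,0,0,-0.122],[0,0,0,-0.122],[0,0,0,-0.0916],[0,0,0,0]]])

```text
t: 14.15
eef_pos: [0.42, 0.0196, 0.0951]
ee_rot: [3.142, -0.0, -0.466]
force: [0.1, 0.5, -2.4]
width: 0.0227
gripper_force: 29.1
```

Emit:
servo_tool(series=[[[-4,-9.5,0,0],[-4,-9.5,0,0],[-4,-9.5,0,0],[-3,-9.5,0,0],[-3,-9.5,0,0],[-3,-9.5,0,0],[-1.5,-9.5,0,0],[0,0,6,0],[0,0,6,0],[0,0,5.4,0]]])

```text
t: 14.98
eef_pos: [0.4296, 0.0889, 0.0768]
ee_rot: [3.141, 0.001, -0.47]
force: [-0.3, -0.3, -1.0]
width: 0.023
gripper_force: 29.1
```

Emit:
servo_tool(series=[[[1,0,0,0],[1,0,0,0],[1,0,0,0],[1,0,0,0],[1,0,0,0],[1,0,0,0],[0,0,0,0],[0,0,0,0],[0,0,0,0],[0,0,0,0]]], grip_force=10)

```text
t: 15.82
eef_pos: [0.4353, 0.0863, 0.0777]
ee_rot: [-3.142, 0.0, -0.47]
force: [-0.5, -0.5, -2.1]
width: 0.0233
gripper_force: 9.7
```

Run:
```python
from h import *
from station import telemetry
s=telemetry.get_state();p=s['eef_pos'];print(s['t'],p,s['ee_rot'],s['force'],s['gripper_force'])
d=p[:2]-[.463,.0725];print(1e3*d@[.893,-.449],1e3*d@[-.449,-.893])
```

```text
15.8167 [0.4353021  0.08629667 0.07767687] [-3.14156994e+00  5.41474591e-06 -4.70192644e-01] [-0.52632984 -0.50559385 -2.05031134] 9.731643566046841
-30.928930643334297 0.11593526752185361
```

Emit:
servo_tool(series=[[[0.5,0,0,0],[0.5,0,0,0],[0.5,0,0,0],[0.5,0,0,0],[0.5,0,0,0],[0.5,0,0,0],[0.5,0,0,0],[0.5,0,0,0],[0,0,0,0],[0,0,0,0]]])

```text
t: 16.65
eef_pos: [0.4389, 0.0845, 0.0777]
ee_rot: [3.142, 0.0, -0.47]
force: [-0.7, -0.0, -2.2]
width: 0.023
gripper_force: 9.7
```

Run:
```python
from h import *
from station import telemetry
s=telemetry.get_state();p=s['eef_pos'];print(s['t'],p,s['ee_rot'],s['force'],s['moment'],s['gripper_force'])
d=p[:2]-[.463,.0725];print(1e3*d@[.893,-.449],1e3*d@[-.449,-.893])
```

```text
16.65 [0.43892904 0.08446602 0.07765698] [ 3.14157600e+00  2.96356838e-05 -4.70286314e-01] [-0.71321279 -0.00322771 -2.16465796] [-0.01025439  0.17324106 -0.02541859] 9.731845171772875
-26.86811197325527 0.12220742867272247
```

```bash
cat > tilt.py <<'E'
from h import *
from station import telemetry
from scipy.spatial.transform import Rotation as Ro
def ncc(a,b):
    a=a-a.mean();b=b-b.mean();return (a*b).sum()/np.sqrt((a*a).sum()*(b*b).sum()+1e-9)
def pts(th,ds=0,x=.011):
    g,y=np.meshgrid(np.linspace(.006,.054,120),np.linspace(-.0105,.0105,60),indexing='ij')
    gp=g-.0325
    X=x*np.cos(th)+gp*np.sin(th);G=gp*np.cos(th)-x*np.sin(th)
    return np.stack([X.ravel(),y.ravel(),-.019-G.ravel()+ds],1)
def tilt(save):
    s=telemetry.get_state();k=eyes.calibration('wrist')
    im=eyes.grab_frame('wrist')[:,:,::-1];cv2.imwrite(save,im)
    Rt=Ro.from_euler('xyz',s['ee_rot']).as_matrix()
    def samp(I,X):
        uv=proj(k,X@Rt.T+s['eef_pos']).astype(np.float32)
        g=cv2.createCLAHE(3,(8,8)).apply(cv2.cvtColor(I,cv2.COLOR_BGR2GRAY))
        return cv2.remap(g,uv[:,0].copy(),uv[:,1].copy(),1).ravel().astype(float)
    for ref in ('pics/w4.png','pics/w6.png'):
        A=samp(cv2.imread(ref),pts(0))
        sc=[(ncc(A,samp(im,pts(np.radians(t),d))),t,d*1e3) for t in np.arange(-6,26,.5) for d in (-.001,0,.001)]
        print(ref,[np.round(x,2).tolist() for x in sorted(sc)[::-1][:4]])
    m=1e3*(np.array(s['eef_pos'][:2])-[.463,.0725])
    print(s['t'],np.round(s['eef_pos'],4),np.round(s['force'],1),np.round(s['moment'],2),'standframe',m@[.893,-.449])
E
python3 -c "
from tilt import *
tilt('pics/w8.png')"
```

```text
pics/w4.png [[0.97, 0.5, -1.0], [0.97, 1.0, -1.0], [0.97, 0.0, -1.0], [0.95, -0.5, -1.0]]
pics/w6.png [[0.98, 0.5, -1.0], [0.97, 0.0, -1.0], [0.97, 1.0, -1.0], [0.96, -0.5, -1.0]]
16.65 [0.4389 0.0845 0.0777] [-0.7 -0.  -2.2] [-0.01  0.17 -0.03] standframe -26.86811197325527
```

The model correlation works (0.97) and shows tilt ≈ 0.5°, so contact is only just beginning. I go further.

Emit:
servo_tool(series=[[[0.8,0,0,0],[0.8,0,0,0],[0.8,0,0,0],[0.8,0,0,0],[0.8,0,0,0],[0.8,0,0,0],[0.8,0,0,0],[0.8,0,0,0],[0,0,0,0],[0,0,0,0]]])

```text
t: 17.53
eef_pos: [0.4446, 0.0818, 0.0777]
ee_rot: [-3.141, 0.0, -0.47]
force: [-2.3, 4.3, -0.7]
width: 0.0221
gripper_force: 10.0
```

```bash
sed -i 's/(-.001,0,.001)/np.arange(-.004,.0031,.001)/' tilt.py; python3 -c "
from tilt import *
tilt('pics/w9.png')"
```

```text
pics/w4.png [[0.89, 2.5, -3.0], [0.89, 3.0, -3.0], [0.88, 11.5, 2.0], [0.88, 2.0, -3.0]]
pics/w6.png [[0.88, 2.5, -3.0], [0.88, 3.0, -3.0], [0.88, 2.0, -3.0], [0.88, 11.5, 2.0]]
17.5333 [0.4446 0.0818 0.0777] [-2.3  4.3 -0.7] [ 1.24  1.12 -0.06] standframe -20.5831824945682
```

```bash
cat > tilt2.py <<'E'
from h import *
from station import telemetry
from scipy.spatial.transform import Rotation as Ro
import sys
def ncc(a,b):
    a=a-a.mean();b=b-b.mean();return (a*b).sum()/np.sqrt((a*a).sum()*(b*b).sum()+1e-9)
mg=lambda a,b:[m.ravel() for m in np.meshgrid(a,b)]
def model():
    y,g=mg(np.linspace(-.0105,.0105,40),np.linspace(.006,.0505,90)); F=[np.c_[y*0+.011,y,g]]
    x,y=mg(np.linspace(-.009,.009,25),np.linspace(-.009,.009,25));m=x*x+y*y<.0095**2; F+=[np.c_[x,y,x*0+.056][m]]
    a,g=mg(np.radians(np.linspace(-50,50,40)),np.linspace(0,.005,8)); F+=[np.c_[.016*np.cos(a),.016*np.sin(a),g]]
    a,r=mg(np.radians(np.linspace(-40,40,40)),np.linspace(.0125,.0185,14)); F+=[np.c_[r*np.cos(a),r*np.sin(a),r*0+.005][r*np.cos(a)>.0112]]
    return np.vstack(F)
M=model()
def pts(th,ds):
    x,y,g=M[:,0],M[:,1],M[:,2]-.0325
    return np.c_[x*np.cos(th)+g*np.sin(th),y,-.019-(g*np.cos(th)-x*np.sin(th))+ds]
def est(im,k,Rt,p,ref,sig,step=.5):
    def prep(I): return cv2.GaussianBlur(cv2.cvtColor(I,cv2.COLOR_BGR2GRAY),(0,0),sig)
    def samp(g,X):
        uv=proj(k,X@Rt.T+p).astype(np.float32);return cv2.remap(g,uv[:,0].copy(),uv[:,1].copy(),1).ravel().astype(float)
    A=samp(prep(cv2.imread(ref)),pts(0,0));g=prep(im)
    return sorted([(round(ncc(A,samp(g,pts(np.radians(t),d))),3),float(t),round(d*1e3,1)) for t in np.arange(-4,24,step) for d in np.arange(-.004,.0041,.001)])[::-1]
def run(path=None,save=None):
    s=telemetry.get_state();k=eyes.calibration('wrist')
    if path: im=cv2.imread(path)
    else: im=np.ascontiguousarray(eyes.grab_frame('wrist')[:,:,::-1]);cv2.imwrite(save,im)
    Rt=Ro.from_euler('xyz',s['ee_rot']).as_matrix()
    for ref in ('pics/w4.png','pics/w6.png'):
        for sig in (.7,2): print(ref[5:7],sig,est(im,k,Rt,np.array(s['eef_pos']),ref,sig)[:4])
    if save: print(s['t'],np.round(s['eef_pos'],4),np.round(s['force'],1),np.round(s['moment'],2))
E
python3 -c "
from tilt2 import *
for f in ('w5','w8','w9'): print(f);run('pics/%s.png'%f)"
```

```text
w5
w4 0.7 [(np.float64(0.99), 0.0, np.float64(0.0)), (np.float64(0.99), -0.5, np.float64(0.0)), (np.float64(0.988), 0.5, np.float64(0.0)), (np.float64(0.987), -1.0, np.float64(0.0))]
w4 2 [(np.float64(0.994), 0.0, np.float64(0.0)), (np.float64(0.994), -0.5, np.float64(0.0)), (np.float64(0.993), 0.5, np.float64(0.0)), (np.float64(0.993), -1.0, np.float64(0.0))]
w6 0.7 [(np.float64(0.85), -0.5, np.float64(0.0)), (np.float64(0.849), 0.0, np.float64(0.0)), (np.float64(0.849), -1.0, np.float64(0.0)), (np.float64(0.846), -1.5, np.float64(0.0))]
w6 2 [(np.float64(0.856), -1.5, np.float64(0.0)), (np.float64(0.856), -2.0, np.float64(0.0)), (np.float64(0.856), -2.5, np.float64(0.0)), (np.float64(0.855), -1.0, np.float64(0.0))]
w8
w4 0.7 [(np.float64(0.813), 10.5, np.float64(4.0)), (np.float64(0.811), 11.0, np.float64(4.0)), (np.float64(0.808), 10.0, np.float64(4.0)), (np.float64(0.803), 11.5, np.float64(4.0))]
w4 2 [(np.float64(0.859), 11.5, np.float64(4.0)), (np.float64(0.857), 12.0, np.float64(4.0)), (np.float64(0.856), 11.0, np.float64(4.0)), (np.float64(0.849), 12.5, np.float64(4.0))]
w6 0
[... 384 characters left out ...]
15.5, np.float64(4.0)), (np.float64(0.84), 16.0, np.float64(4.0)), (np.float64(0.84), 15.0, np.float64(4.0)), (np.float64(0.822), 14.5, np.float64(4.0))]
w4 2 [(np.float64(0.875), 16.0, np.float64(4.0)), (np.float64(0.873), 16.5, np.float64(4.0)), (np.float64(0.868), 15.5, np.float64(4.0)), (np.float64(0.864), 17.0, np.float64(4.0))]
w6 0.7 [(np.float64(0.89), 12.5, np.float64(3.0)), (np.float64(0.888), 14.0, np.float64(4.0)), (np.float64(0.887), 13.0, np.float64(3.0)), (np.float64(0.886), 13.5, np.float64(4.0))]
w6 2 [(np.float64(0.905), 13.5, np.float64(4.0)), (np.float64(0.905), 12.5, np.float64(3.0)), (np.float64(0.904), 12.0, np.float64(3.0)), (np.float64(0.903), 14.0, np.float64(4.0))]
```

Run:
```python
import cv2,numpy as np
for f in ('w4','w6','w8','w9'):
    g=cv2.cvtColor(cv2.imread(f'pics/{f}.png'),cv2.COLOR_BGR2GRAY)
    print(f,'rows215-299',g[215:300,278:289].mean(1).astype(int).tolist())
from h import *; from tilt2 import *
s=telemetry.get_state();k=eyes.calibration('wrist');Rt=Ro.from_euler('xyz',s['ee_rot']).as_matrix()
for t in (0,8,15):
    th=np.radians(t);X=np.array([[.016,0,0],[.016,0,.005],[.011,0,.005],[.011,0,.051],[.009,0,.056],[-.009,0,.056]])
    x,g=X[:,0],X[:,2]-.0325;Y=np.c_[x*np.cos(th)+g*np.sin(th),x*0,-.019-(g*np.cos(th)-x*np.sin(th))]
    print(t,proj(k,Y@Rt.T+s['eef_pos'])[:,1].round(1))
```

```text
w4 rows215-299 [219, 219, 220, 218, 217, 217, 217, 217, 217, 217, 218, 213, 189, 179, 173, 171, 176, 189, 189, 199, 227, 228, 228, 227, 227, 227, 228, 232, 229, 122, 46, 34, 37, 42, 78, 58, 37, 64, 72, 44, 45, 80, 56, 40, 54, 82, 49, 38, 57, 82, 50, 35, 54, 83, 52, 36, 45, 83, 64, 41, 37, 61, 83, 51, 36, 38, 40, 39, 39, 39, 38, 40, 41, 40, 43, 43, 62, 85, 89, 89, 91, 92, 96, 99, 100]
w6 rows215-299 [14, 15, 10, 11, 9, 13, 12, 15, 26, 27, 32, 35, 45, 50, 51, 52, 59, 76, 79, 87, 99, 101, 101, 101, 101, 99, 102, 102, 95, 44, 11, 9, 10, 17, 28, 17, 11, 25, 21, 13, 14, 28, 12, 10, 22, 27, 14, 11, 22, 28, 12, 8, 21, 31, 14, 8, 16, 32, 19, 9, 8, 23, 30, 13, 8, 9, 10, 11, 9, 9, 13, 7, 11, 15, 10, 12, 24, 34, 32, 34, 36, 36, 35, 38, 39]
w8 rows215-299 [88, 88, 79, 69, 67, 64, 59, 50, 42, 38, 37, 34, 37, 73, 108, 112, 115, 134, 161, 166, 188, 203, 204, 203, 202, 203, 203, 203, 208, 170, 74, 28, 27, 31, 49, 65, 37, 35, 70, 48, 33, 47, 67, 38, 30, 59, 60, 37, 31, 64, 60, 35, 31, 60, 65, 37, 29, 45, 74, 43, 31, 34, 65, 62, 35, 32, 29, 32, 32, 30, 31, 32, 33, 35, 35, 37, 53, 79, 88, 92, 102, 111, 124, 141, 148]
w9 rows215-299 [36, 34, 33, 36, 34, 35, 33, 32, 31, 33, 43, 49, 44, 41, 38, 38, 39, 38, 33, 52, 121, 162, 170, 192, 205, 205, 204, 203, 203, 204, 206, 208, 175, 76, 25, 27, 32, 63, 49, 32, 49, 58, 32, 34, 80, 44, 30, 51, 60, 35, 34, 76, 53, 29, 33, 76, 54, 29, 34, 75, 54, 32, 29, 62, 60, 36, 30, 32, 31, 30, 32, 30, 33, 33, 32, 35, 52, 79, 88, 93, 101, 111, 125, 142, 150]
0 [224.3 227.6 236.4 280.1 291.2 330.3]
8 [231.  233.2 242.3 272.6 282.  324.8]
15 [237.5 238.7 247.9 266.2 274.  319.1]
```

```bash
cat > tilt3.py <<'E'
from tilt import *
from scipy.optimize import minimize
def fit(ref,im,k,Rt,p,x0,e=-.003):
    cl=cv2.createCLAHE(3,(8,8));G=lambda I:cl.apply(cv2.cvtColor(I,cv2.COLOR_BGR2GRAY))
    def samp(g,X):
        uv=proj(k,X@Rt.T+p).astype(np.float32);return cv2.remap(g,uv[:,0].copy(),uv[:,1].copy(),1).ravel().astype(float)
    A=samp(G(ref),pts(0)+[e,0,0]);g=G(im)
    f=lambda v:-ncc(A,samp(g,pts(np.radians(v[0]),v[2]*1e-3)+[e+v[1]*1e-3,0,0]))
    return min((minimize(f,[t,x,z],method='Nelder-Mead',options=dict(initial_simplex=[[t,x,z],[t+3,x,z],[t,x+1,z],[t,x,z+1]])) for t in x0 for x in (-3,-1.5,0) for z in (-1,1)),key=lambda r:r.fun)
def run(ref,path,x0=(0,4,8,12,16)):
    s=telemetry.get_state();k=eyes.calibration('wrist');Rt=Ro.from_euler('xyz',s['ee_rot']).as_matrix()
    if path is None:
        path='pics/w_%d.png'%round(s['t']*100);cv2.imwrite(path,eyes.grab_frame('wrist')[:,:,::-1])
        print(path,np.round(s['eef_pos'],4),np.round(s['force'],1),np.round(s['moment'],2),s['gripper_force'])
    r=fit(cv2.imread(ref),cv2.imread(path),k,Rt,np.array(s['eef_pos']),x0);print(ref,path,'deg,dx,dz',r.x.round(2),round(r.fun,3))
E
python3 -c "
from tilt3 import *
run('pics/w4.png','pics/w8.png');run('pics/w8.png','pics/w9.png')"
```

```text
pics/w4.png pics/w8.png deg,dx,dz [ 0.54  0.47 -1.6 ] -0.963
pics/w8.png pics/w9.png deg,dx,dz [ 1.94 -0.58 -0.79] -0.84
```

The fit suggests contact has only just begun, with the gauge sitting ~4 mm to tool −x in the pads. I continue with a lighter grip.

Emit:
servo_tool(series=[[[0.8,0,0,0],[0.8,0,0,0],[0.8,0,0,0],[0.8,0,0,0],[0.8,0,0,0],[0.8,0,0,0],[0,0,0,0],[0,0,0,0],[0,0,0,0],[0,0,0,0]]], grip_force=6)

```text
t: 18.42
eef_pos: [0.4489, 0.0793, 0.0776]
ee_rot: [3.141, -0.0, -0.47]
force: [-0.6, 1.3, -1.2]
width: 0.0222
gripper_force: 6.0
```

```bash
python3 -c "
from tilt3 import *
run('pics/w8.png',None);
import cv2,glob
f=sorted(glob.glob('pics/w_*'))[-1]
g=cv2.cvtColor(cv2.imread(f),6);print(g[215:300,278:289].mean(1).astype(int).tolist())"
```

```text
pics/w_1842.png [0.4489 0.0793 0.0776] [-0.6  1.3 -1.2] [0.29 0.34 0.02] 5.999891459941864
pics/w8.png pics/w_1842.png deg,dx,dz [ 7.54 -1.85 -0.37] -0.853
[33, 33, 32, 31, 33, 30, 32, 33, 31, 31, 32, 32, 31, 33, 32, 33, 31, 35, 42, 48, 45, 40, 39, 37, 34, 45, 103, 149, 177, 202, 212, 212, 211, 210, 210, 211, 215, 220, 100, 27, 26, 51, 60, 40, 74, 40, 41, 68, 39, 49, 62, 34, 49, 61, 36, 49, 60, 37, 41, 71, 39, 32, 75, 53, 33, 29, 28, 34, 32, 31, 32, 35, 36, 39, 38, 38, 56, 80, 89, 92, 102, 112, 123, 141, 150]
```

Emit:
servo_tool(series=[[[0.8,0,0,0],[0.8,0,0,0],[0.8,0,0,0],[0.8,0,0,0],[0.8,0,0,0],[0.8,0,0,0],[0.8,0,0,0],[0,0,0,0],[0,0,0,0],[0,0,0,0]]])

```text
t: 19.3
eef_pos: [0.4539, 0.0768, 0.0776]
ee_rot: [3.141, -0.0, -0.47]
force: [-1.2, 1.2, -2.2]
width: 0.0221
gripper_force: 6.0
```

```bash
python3 -c "
from tilt3 import *
run('pics/w8.png',None,(6,9,12,15,18));
import cv2,glob
f=sorted(glob.glob('pics/w_*'))[-1]
run('pics/w_1842.png',f,(3,6,9))
g=cv2.cvtColor(cv2.imread(f),6);print(g[215:300,278:289].mean(1).astype(int).tolist())"
```

```text
pics/w_1930.png [0.4539 0.0768 0.0776] [-1.2  1.2 -2.2] [0.37 0.65 0.04] 5.99992074072361
pics/w8.png pics/w_1930.png deg,dx,dz [13.78 -3.85  1.42] -0.851
pics/w_1842.png pics/w_1930.png deg,dx,dz [ 8.52 -1.57 -0.47] -0.973
[43, 35, 32, 31, 32, 32, 33, 31, 33, 29, 33, 30, 32, 32, 32, 33, 32, 33, 33, 33, 31, 31, 31, 32, 32, 31, 36, 43, 47, 44, 37, 35, 50, 105, 160, 202, 222, 222, 222, 221, 221, 221, 225, 231, 106, 29, 48, 37, 70, 41, 62, 40, 64, 40, 63, 40, 70, 41, 47, 45, 42, 71, 42, 29, 30, 32, 30, 31, 35, 38, 40, 41, 52, 98, 141, 167, 136, 88, 84, 93, 103, 113, 124, 143, 150]
```

Emit:
servo_tool(series=[[[0.7,0,0,0],[0.6,0,0,0],[0,0,0,0],[0,0,0,0],[0,0,0,0],[0,0,0,0],[0,0,0,0],[0,0,0,0],[0,0,0,0],[0,0,0,0]]])

```text
t: 20.18
eef_pos: [0.455, 0.0763, 0.0776]
ee_rot: [3.141, 0.0, -0.47]
force: [-2.0, 0.8, -2.3]
width: 0.0221
gripper_force: 6.0
```

Emit:
servo_tool(series=[[[0,0,0,0],[0,0,0,0],[0,0,0,0],[0,0,0,0],[-3,0,0,0],[-5,0,-3,0],[-5,0,-5,0],[-6,0,-5,0],[-6,0,-6,0],[0,0,-6,0]]], grip_force=35)

```text
t: 21.02
eef_pos: [0.4318, 0.088, 0.1035]
ee_rot: [-3.141, -0.0, -0.47]
force: [-0.6, 0.4, -2.7]
width: 0.0217
gripper_force: 35.0
```

Run:
```python
from tilt3 import *
run('pics/w8.png',None,(9,12,15,18));
import glob
f=sorted(glob.glob('pics/w_*'))[-1];run('pics/w_1930.png',f,(0,2))
g=cv2.cvtColor(cv2.imread(f),6);print(g[215:300,278:289].mean(1).astype(int).tolist())
from station import trace
for c in ('scene','top'):
    im=eyes.grab_frame(c)[:,:,::-1];cv2.imwrite(f'pics/{c}_t.png',im)
    s=telemetry.get_state();k=eyes.calibration(c);Rt=Ro.from_euler('xyz',s['ee_rot']).as_matrix()
    D=[d for d in trace(c,'gauge')]
    # predicted axis points: tip, barrel mouth, collar, cap for 0,10,15,20 deg
    for t in (0,10,15,20):
        th=np.radians(t);g=np.array([-.042,-.02,0,.056])-.0325
        Y=np.c_[g*np.sin(th)-.005,g*0,-.019-g*np.cos(th)];print(c,t,proj(k,Y@Rt.T+s['eef_pos']).round(1).tolist())
    for d in D:
        y,x=np.nonzero(d['mask']);print(round(d['conf'],2),len(x),x.min(),x.max(),y.min(),y.max())
        if len(x)<800: np.save(f'pics/m_{c}_{x.min()}.npy',d['mask'])
```

```text
pics/w_2102.png [0.4318 0.088  0.1035] [-0.6  0.4 -2.7] [-0.05  0.22 -0.02] 34.99983072280884
pics/w8.png pics/w_2102.png deg,dx,dz [14.81 -4.75  2.75] -0.841
pics/w_1930.png pics/w_2102.png deg,dx,dz [ 1.3  -1.92  2.96] -0.946
[65, 66, 65, 65, 69, 79, 87, 88, 87, 89, 89, 86, 86, 86, 82, 78, 74, 70, 67, 64, 65, 64, 65, 64, 64, 64, 65, 65, 65, 64, 64, 65, 62, 64, 90, 130, 178, 208, 214, 211, 211, 211, 211, 215, 217, 115, 37, 54, 37, 65, 43, 56, 53, 45, 60, 46, 59, 46, 50, 44, 47, 57, 37, 28, 24, 29, 31, 32, 35, 36, 41, 43, 80, 119, 153, 172, 132, 83, 78, 85, 94, 106, 116, 133, 141]
scene 0 [[231.1, 283.7], [230.6, 275.2], [230.1, 267.3], [228.8, 243.8]]
scene 10 [[233.5, 288.3], [232.3, 278.4], [231.2, 269.2], [228.0, 242.4]]
scene 15 [[234.6, 290.3], [233.1, 279.8], [231.7, 270.1], [227.6, 241.8]]
scene 20 [[235.8, 292.0], [233.9, 281.0], [232.2, 270.8], [227.3, 241.3]]
0.63 521 224 241 239 288
0.57 190 307 317 136 163
0.47 60 250 261 201 222
top 0 [[204.3, 262.1], [202.5, 260.7], [200.8, 259.3], [195.7, 255.3]]
top 10 [[201.5, 267.8], [200.5, 264.8], [199.5, 262.0], [196.7, 253.3]]
top 15 [[200.0, 270.6], [199.4, 266.8], [198.9, 263.2], [197.2, 252.3]]
top 20 [[198.5, 273.3], [198.3, 268.8], [198.2, 264.4], [197.8, 251.4]]
0.78 226 271 285 203 222
0.78 262 403 423 162 182
```

Run:
```python
import numpy as np,cv2
m=np.load('pics/m_scene_224.npy');im=cv2.imread('pics/scene_t.png');g=cv2.cvtColor(im,6)
for v in range(262,294):
    x=np.nonzero(m[v])[0];print(v,(x.min(),x.max()) if len(x) else '',g[v,222:248].tolist())
```

```text
262 (np.int64(226), np.int64(239)) [142, 133, 33, 36, 39, 45, 43, 39, 41, 45, 40, 39, 33, 44, 40, 43, 40, 69, 108, 108, 106, 105, 104, 98, 105, 100]
263 (np.int64(226), np.int64(239)) [142, 132, 49, 35, 34, 42, 47, 39, 38, 40, 37, 47, 36, 47, 43, 40, 34, 59, 103, 111, 105, 108, 109, 107, 104, 92]
264 (np.int64(226), np.int64(240)) [139, 107, 43, 39, 35, 44, 37, 42, 45, 40, 49, 34, 35, 43, 42, 40, 41, 53, 94, 113, 108, 106, 109, 108, 109, 106]
265 (np.int64(225), np.int64(240)) [95, 55, 33, 51, 46, 47, 46, 38, 42, 45, 42, 41, 43, 42, 46, 46, 26, 52, 99, 129, 105, 105, 106, 104, 107, 105]
266 (np.int64(225), np.int64(240)) [22, 37, 78, 104, 34, 37, 40, 40, 41, 37, 43, 46, 46, 40, 38, 31, 30, 45, 97, 137, 106, 104, 107, 109, 110, 103]
267 (np.int64(224), np.int64(241)) [28, 51, 113, 129, 53, 36, 45, 44, 37, 35, 44, 39, 29, 33, 32, 28, 27, 40, 94, 137, 108, 105, 109, 108, 105, 107]
268 (np.int64(224), np.int64(240)) [32, 76, 131, 134, 108, 36, 40, 39, 38, 30, 33, 28, 31, 33, 28, 42, 63, 72, 122, 135, 107, 107, 107, 106, 107, 107]
269 (np.int64(224), np.int64(240)) [33, 75, 136, 138, 126,
[... 2950 characters left out ...]
4, 36, 25, 32, 31, 34, 30, 66, 121, 118, 117, 108, 54, 79, 130, 107, 98, 74, 85, 107, 111, 106]
289  [32, 28, 25, 32, 36, 34, 33, 29, 30, 41, 54, 70, 113, 126, 117, 92, 70, 113, 117, 98, 81, 64, 104, 113, 115, 112]
290  [39, 34, 39, 28, 39, 40, 39, 52, 55, 60, 66, 60, 78, 95, 88, 74, 112, 123, 105, 91, 61, 65, 111, 110, 112, 114]
291  [105, 105, 95, 46, 44, 53, 55, 59, 66, 64, 63, 60, 71, 111, 106, 109, 120, 105, 97, 74, 58, 94, 107, 104, 108, 112]
292  [131, 130, 128, 121, 168, 172, 55, 60, 66, 60, 62, 61, 74, 115, 129, 116, 105, 91, 74, 63, 93, 107, 106, 103, 106, 109]
293  [130, 132, 134, 149, 188, 239, 62, 63, 65, 63, 65, 65, 65, 74, 99, 102, 90, 72, 52, 67, 108, 109, 106, 107, 105, 111]
```

The scene pixels (barrel mouth (233.5,281), tip (235,290), collar (232,269)) match a 15° tilt with the axis at tool x ≈ −5 mm. I go to the coupon and turn back.

Emit:
servo_tool(series=[[[0,0,-13,0],[0,0,-14,0],[0,0,-13,0],[-10,-11,0,0],[-10,-11,0,0],[-10,-11,0,0],[-10,-11,0,0],[-10,-11,0,0],[-10,-11,0,0],[-10,-11,0,0]]])

```text
t: 22.1
eef_pos: [0.405, 0.1884, 0.1422]
ee_rot: [3.141, 0.0, -0.471]
force: [1.0, 0.3, -3.1]
width: 0.0218
gripper_force: 35.0
```

Emit:
servo_tool(series=[[[0,0,0,0.122],[0,0,0,0.122],[0,0,0,0.122],[0,0,0,0.122],[0,0,0,0.122],[0,0,0,0.122],[0,0,0,0.122],[0,0,0,0.122],[0,0,0,0.122],[0,0,0,0.122]]])

```text
t: 22.93
eef_pos: [0.4052, 0.1877, 0.1422]
ee_rot: [3.141, -0.001, -1.697]
force: [-0.5, -0.2, -2.2]
width: 0.0222
gripper_force: 35.0
```

Emit:
servo_tool(series=[[[0,0,0,0.122],[0,0,0,0.122],[0,0,0,0.122],[0,0,0,0.122],[0,0,0,0.122],[0,0,0,0.122],[0,0,0,0.122],[0,0,0,0.122],[0,0,0,0.122],[0,0,0,0.122]]])

```text
t: 23.77
eef_pos: [0.4052, 0.1877, 0.1422]
ee_rot: [-3.141, -0.001, -2.917]
force: [-0.9, -0.5, -1.4]
width: 0.0219
gripper_force: 35.0
```

Emit:
servo_tool(series=[[[0,0,0,0.122],[0,0,0,0.122],[0,0,0,0.122],[0,0,0,0.122],[0,0,0,0.122],[0,0,0,0.0916],[0,0,10,0],[0,0,10,0],[0,0,10,0],[0,0,0,0]]])

```text
t: 24.6
eef_pos: [0.4043, 0.1869, 0.1106]
ee_rot: [-3.138, -0.001, 2.671]
force: [-1.7, -0.4, -2.5]
width: 0.0218
gripper_force: 35.0
```

```bash
cat > at.py <<'E'
from h import *
from station import telemetry,recognise
from scipy.spatial.transform import Rotation as Ro
S=np.array([.4286,.176,.0365]);u=np.array([.892,-.452,0]);v=np.array([.452,.892,0]);c,sn=np.cos(np.radians(15)),np.sin(np.radians(15))
ex=np.array([u[0]*c,u[1]*c,sn]);n=np.array([-u[0]*sn,-u[1]*sn,c])
def go():
    s=telemetry.get_state();p=np.array(s['eef_pos']);R=Ro.from_euler('xyz',s['ee_rot']).as_matrix()
    tip=p+R@[-.0243,0,.053];d=tip-S
    print(round(s['t'],2),p.round(4),np.round(s['ee_rot'],3),'F',np.round(s['force'],1),'F.n',round(float(np.dot(s['force'],n)),2),'free-tip rel spot: upslope %.1f across %.1f out %.1f mm'%tuple(1e3*np.array([d@ex,d@v,d@n])))
    k=eyes.calibration('scene');im=np.ascontiguousarray(eyes.grab_frame('scene')[:,:,::-1]);cv2.imwrite('pics/s_%d.png'%round(s['t']*100),im)
    print('pred tip px',proj(k,[tip,S,p+R@[-.005-.0325*sn-.0*c,0,-.019+.0325*c]]).round(1).tolist())
    return s,k,im
E
python3 -c "
from at import *
s,k,im=go();g=cv2.cvtColor(im,6)
print(quad(im,160,292,222,356).round(1).tolist())
for r in range(280,326,1): print(r,g[r,186:214].tolist())"
```

```text
24.6 [0.4043 0.1869 0.1106] [-3.138e+00 -1.000e-03  2.671e+00] F [-1.7 -0.4 -2.5] F.n -2.05 free-tip rel spot: upslope 3.2 across -1.5 out 21.0 mm
pred tip px [[197.2, 309.3], [197.0, 316.5], [196.9, 297.9]]
[[201.7, 306.1], [206.3, 319.7], [176.3, 338.7], [162.4, 293.9]]
280 [59, 49, 53, 50, 52, 48, 65, 94, 110, 124, 129, 134, 149, 148, 151, 147, 127, 57, 30, 36, 38, 57, 112, 143, 138, 112, 33, 40]
281 [51, 45, 48, 42, 44, 51, 90, 139, 143, 147, 147, 146, 144, 146, 149, 150, 132, 71, 30, 38, 38, 52, 100, 144, 141, 134, 60, 53]
282 [43, 41, 48, 39, 42, 49, 96, 151, 147, 145, 148, 147, 148, 146, 145, 148, 136, 67, 29, 34, 37, 49, 99, 143, 140, 137, 117, 116]
283 [45, 44, 46, 46, 43, 43, 82, 154, 149, 147, 145, 142, 145, 146, 148, 148, 133, 49, 29, 35, 33, 47, 88, 142, 139, 142, 142, 141]
284 [44, 44, 46, 45, 41, 45, 81, 155, 155, 152, 153, 153, 151, 155, 151, 144, 99, 25, 31, 31, 30, 36, 83, 144, 139, 138, 139, 139]
285 [43, 44, 42, 46, 44, 43, 68, 119, 140, 157, 162, 158, 159, 155, 146, 112, 45, 28, 31, 27, 35, 39, 73, 142, 141, 137, 137, 139]
286 [46, 40, 47, 43, 39, 41, 51, 66, 87,
[... 4719 characters left out ...]
 247, 247, 247, 247, 247, 247, 247, 248, 247, 247, 245, 240, 235, 255, 142, 147, 145, 149, 147, 141, 122, 133, 127, 97, 111, 109, 107]
322 [247, 247, 247, 247, 247, 247, 247, 247, 247, 247, 247, 248, 250, 230, 252, 250, 143, 146, 148, 145, 149, 144, 102, 99, 79, 94, 110, 107]
323 [247, 247, 247, 247, 247, 247, 247, 247, 247, 248, 248, 249, 252, 190, 233, 245, 146, 145, 149, 144, 148, 142, 72, 59, 64, 88, 107, 106]
324 [247, 247, 247, 247, 247, 247, 247, 248, 249, 251, 246, 254, 238, 149, 179, 149, 149, 146, 149, 147, 149, 145, 106, 58, 62, 81, 106, 108]
325 [247, 247, 247, 248, 248, 248, 249, 252, 241, 236, 173, 240, 143, 146, 144, 151, 151, 151, 147, 148, 148, 151, 133, 61, 60, 68, 94, 108]
```

In the scene picture the tip is at (198,309) and the ring is centred at (198,317); both agree with my prediction to 1 px. Now approach to just off the face along its normal.

Emit:
servo_tool(series=[[[-0.2,0.2,2.4,0],[-0.2,0.2,2.4,0],[-0.2,0.2,2.4,0],[-0.2,0.2,2.4,0],[-0.2,0.2,2.4,0],[-0.2,0.2,2.4,0],[-0.2,0.2,2.4,0],[-0.2,0.1,1.7,0],[0,0,0,0],[0,0,0,0]]])

```text
t: 25.48
eef_pos: [0.4073, 0.1885, 0.0941]
ee_rot: [-3.141, -0.0, 2.671]
force: [-0.4, 0.4, -1.2]
width: 0.0219
gripper_force: 35.0
```

```bash
python3 -c "
from at import *
s,k,im=go();g=cv2.cvtColor(im,6)
for r in range(306,326,1): print(r,g[r,188:208].tolist())"
```

```text
25.48 [0.4073 0.1885 0.0941] [-3.141 -0.     2.671] F [-0.4  0.4 -1.2] F.n -1.03 free-tip rel spot: upslope 0.8 across 1.5 out 4.5 mm
pred tip px [[196.0, 315.2], [197.0, 316.5], [195.7, 304.2]]
306 [143, 140, 119, 33, 37, 39, 47, 37, 41, 41, 35, 32, 35, 67, 81, 121, 131, 133, 72, 33]
307 [139, 140, 130, 32, 35, 37, 32, 31, 38, 51, 71, 96, 117, 127, 132, 148, 141, 120, 94, 88]
308 [137, 142, 134, 46, 32, 41, 70, 82, 118, 118, 127, 140, 150, 148, 145, 139, 129, 119, 94, 108]
309 [138, 139, 130, 52, 45, 88, 131, 136, 152, 149, 150, 144, 140, 141, 124, 118, 126, 127, 94, 105]
310 [134, 135, 126, 44, 41, 106, 149, 149, 154, 149, 148, 143, 128, 143, 220, 250, 122, 127, 116, 106]
311 [143, 201, 190, 143, 141, 133, 138, 139, 147, 142, 137, 131, 181, 251, 254, 255, 117, 129, 123, 89]
312 [251, 252, 252, 252, 253, 252, 228, 123, 126, 109, 109, 183, 254, 251, 250, 255, 146, 125, 121, 75]
313 [250, 249, 249, 249, 250, 252, 255, 134, 105, 91, 123, 219, 247, 248, 249, 252, 246, 122, 128, 103]
314 [248, 247, 247, 247, 248, 249, 243, 155, 97, 97, 148, 244, 243, 236, 249, 247, 248, 114, 131, 124]
31
[... 449 characters left out ...]
, 227, 246, 254, 141, 146, 133, 127, 114, 147, 146, 143, 143, 131, 129]
320 [247, 247, 247, 247, 248, 248, 247, 232, 247, 107, 108, 98, 138, 141, 149, 150, 147, 150, 146, 104]
321 [247, 247, 247, 247, 248, 248, 249, 249, 254, 247, 111, 107, 157, 154, 150, 149, 148, 148, 144, 100]
322 [247, 248, 248, 249, 250, 246, 253, 243, 247, 246, 139, 109, 137, 157, 147, 146, 148, 147, 147, 134]
323 [249, 250, 247, 254, 232, 171, 240, 140, 140, 149, 145, 125, 113, 152, 151, 146, 148, 148, 151, 143]
324 [239, 234, 177, 243, 137, 139, 141, 146, 148, 149, 153, 147, 136, 156, 153, 147, 149, 148, 148, 148]
325 [172, 138, 143, 146, 145, 147, 145, 147, 149, 149, 151, 151, 153, 152, 153, 149, 146, 147, 147, 149]
```

Emit:
servo_tool(series=[[[-0.2,-0.5,1.3,0],[-0.2,-0.4,1.3,0],[-0.2,-0.4,1.3,0],[-0.2,0,0.7,0],[-0.2,0,0.7,0],[-0.2,0,0.7,0],[-0.2,0,0.7,0],[-0.2,0,0.7,0],[0,0,0,0],[0,0,0,0]]])

```text
t: 26.37
eef_pos: [0.4082, 0.1867, 0.0868]
ee_rot: [-3.142, -0.0, 2.671]
force: [-1.6, -0.2, 0.7]
width: 0.022
gripper_force: 35.0
```

```bash
python3 -c "
from at import *
s,k,im=go();g=cv2.cvtColor(im,6)
for r in range(306,324,1): print(r,g[r,188:208].tolist())
F=[]
for i in range(3): eyes.grab_frame('wrist');F.append(telemetry.get_state()['force'])
print(np.mean(F,0)@n,np.array(F).round(1).tolist())"
```

```text
26.37 [0.4082 0.1867 0.0868] [-3.142 -0.     2.671] F [-1.6 -0.2  0.7] F.n 1.04 free-tip rel spot: upslope 0.5 across 0.3 out -2.9 mm
pred tip px [[196.7, 317.1], [197.0, 316.5], [196.5, 306.2]]
306 [135, 131, 115, 54, 35, 42, 48, 39, 42, 41, 44, 48, 44, 43, 36, 41, 35, 60, 82, 30]
307 [136, 139, 130, 74, 33, 35, 39, 39, 47, 41, 44, 38, 47, 36, 27, 27, 43, 92, 116, 32]
308 [138, 144, 135, 94, 32, 36, 36, 46, 44, 43, 39, 23, 33, 48, 74, 101, 120, 131, 122, 48]
309 [137, 139, 139, 122, 28, 37, 34, 38, 27, 45, 69, 81, 117, 119, 130, 142, 150, 135, 104, 92]
310 [139, 137, 144, 131, 29, 38, 41, 68, 82, 120, 126, 131, 148, 149, 145, 146, 141, 125, 118, 111]
311 [140, 138, 139, 132, 42, 42, 90, 129, 136, 152, 148, 147, 143, 142, 136, 129, 121, 128, 127, 90]
312 [137, 135, 136, 123, 48, 44, 103, 151, 147, 154, 150, 147, 140, 144, 208, 220, 147, 128, 123, 75]
313 [127, 145, 201, 188, 145, 146, 152, 140, 143, 145, 144, 132, 118, 198, 255, 255, 250, 123, 125, 102]
314 [239, 250, 252, 252, 253, 250, 190, 192, 124, 121, 107, 162, 246, 221, 254, 249, 249, 117, 127, 124]
315 [250, 249, 249, 249, 25
[... 288 characters left out ...]
18 [247, 247, 246, 244, 243, 218, 222, 253, 255, 129, 152, 156, 148, 111, 141, 148, 149, 144, 112, 127]
319 [247, 247, 247, 245, 246, 247, 231, 250, 243, 147, 150, 132, 128, 114, 150, 150, 146, 149, 126, 91]
320 [247, 248, 248, 249, 251, 254, 218, 144, 120, 116, 112, 99, 137, 143, 151, 152, 146, 150, 141, 72]
321 [248, 249, 251, 241, 245, 238, 137, 133, 140, 128, 119, 109, 157, 153, 146, 150, 145, 148, 146, 102]
322 [247, 254, 239, 138, 139, 142, 147, 148, 150, 153, 146, 105, 140, 155, 149, 148, 148, 144, 148, 132]
323 [174, 243, 143, 146, 143, 146, 147, 148, 149, 152, 147, 127, 114, 156, 152, 147, 147, 147, 149, 144]
1.1736086456727703 [[-0.8, 0.9, 1.2], [-1.9, -0.5, 1.1], [-1.7, 0.5, 0.1]]
```

Emit:
servo_tool(series=[[[-0.2,0,0.7,0],[-0.2,0,0.7,0],[-0.2,0,0.7,0],[-0.2,0,0.7,0],[-0.2,0,0.7,0],[0,0,0.4,0],[0,0,0,0],[0,0,0,0],[0,0,0,0],[0,0,0,0]]])

```text
t: 27.4
eef_pos: [0.4091, 0.1863, 0.0829]
ee_rot: [3.142, 0.0, 2.671]
force: [-2.2, -0.8, 3.5]
width: 0.0217
gripper_force: 35.0
```

```bash
python3 -c "
from at import *
s,k,im=go();g=cv2.cvtColor(im,6)
for r in range(306,324,1): print(r,g[r,188:208].tolist())
F=[]
for i in range(5): cv2.imwrite('pics/wf.png',eyes.grab_frame('wrist')[:,:,::-1]);F.append(telemetry.get_state()['force'])
print(np.mean(F,0),np.mean(F,0)@n)
from tilt3 import run
run('pics/w4.png','pics/wf.png',(9,12,15,18));run('pics/w_2102.png','pics/wf.png',(0,2,-2))"
```

```text
27.4 [0.4091 0.1863 0.0829] [3.142 0.    2.671] F [-2.2 -0.8  3.5] F.n 3.75 free-tip rel spot: upslope 0.5 across 0.3 out -7.0 mm
pred tip px [[196.7, 318.1], [197.0, 316.5], [196.5, 307.3]]
306 [135, 116, 91, 31, 42, 39, 47, 35, 43, 40, 45, 40, 44, 42, 39, 43, 42, 48, 60, 38]
307 [136, 128, 118, 55, 39, 38, 40, 39, 49, 35, 43, 35, 46, 39, 43, 39, 45, 61, 79, 32]
308 [138, 142, 128, 72, 39, 37, 32, 47, 43, 39, 45, 35, 47, 34, 32, 27, 46, 89, 120, 27]
309 [139, 138, 137, 97, 33, 41, 39, 46, 32, 43, 36, 27, 23, 40, 67, 79, 120, 131, 124, 45]
310 [142, 139, 140, 118, 35, 33, 39, 35, 22, 35, 50, 71, 97, 119, 127, 131, 149, 140, 118, 90]
311 [138, 139, 140, 134, 27, 35, 45, 71, 83, 118, 121, 129, 140, 146, 147, 144, 140, 129, 124, 88]
312 [135, 137, 139, 130, 45, 41, 87, 131, 136, 150, 149, 147, 148, 141, 134, 130, 141, 126, 124, 77]
313 [140, 135, 134, 126, 45, 45, 105, 148, 150, 150, 151, 149, 141, 146, 197, 218, 250, 126, 125, 103]
314 [132, 133, 169, 191, 146, 135, 105, 142, 141, 146, 144, 138, 129, 201, 255, 240, 254, 117, 128, 125]
315 [219, 250, 251, 253, 252, 233, 179, 232, 127, 1
[... 371 characters left out ...]
247, 247, 247, 246, 247, 247, 225, 232, 137, 151, 149, 131, 129, 119, 151, 149, 147, 147, 124, 55]
320 [248, 249, 250, 251, 246, 255, 202, 102, 123, 121, 110, 104, 138, 142, 149, 151, 147, 152, 143, 72]
321 [253, 245, 246, 236, 172, 240, 140, 134, 140, 128, 119, 110, 160, 154, 148, 149, 147, 147, 146, 106]
322 [239, 138, 143, 140, 139, 141, 145, 150, 152, 154, 144, 106, 136, 156, 149, 148, 148, 149, 150, 134]
323 [142, 148, 148, 149, 145, 145, 147, 150, 150, 153, 150, 126, 113, 157, 151, 149, 148, 147, 149, 146]
[-2.0317315  -0.61060801  3.20906039] 3.4973405117319087
pics/w4.png pics/wf.png deg,dx,dz [14.92 -3.94  1.64] -0.639
pics/w_2102.png pics/wf.png deg,dx,dz [ 0.23  0.23 -0.28] -0.775
```

```bash
python3 -c "
from station import ticket
print(ticket.job_done())"
```

```text
the job is handed in; nothing more can be done
None
```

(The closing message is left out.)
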